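# Heft the bottles and lock the full one away

### The arm

A 7-joint arm with a two-finger parallel gripper is mounted at the origin on a cart in front of the work surface, level with it; the furniture and walls round the work are solid. World frame = base frame: x ahead of the robot, y to its left, z up, the work surface at z = 0. Lengths are in m, angles in rad, forces in N, time in s.
With the tool pointing down it reaches from about 0.425 to 0.875 m from the base axis. Payload 8.4 kg.
Tool frame: the origin (TCP) lies midway between the tips of the shut fingers; the grasp point (between the pads) lies 19 mm behind it; z points along the fingers, y is the line along which they close (so a half turn about z gives the same grasp; the last joint's range is limited). The gripper opens to 87 mm and grips with 3 to 60 N. Pads are 19 mm wide; open, the fingers measure 117 mm over their backs; the gripper's body (75 mm by 190 mm) begins 51 mm behind the grasp point.
Start: joints at [-1.408, 0.333, 0.04, 1.465, -0.013, 1.343, -0.059], TCP at [0.168, 0.628, 0.191] pointing down, gripper open.
Joint ranges: [-2.58, 2.58], [-0.38, 2.09], [-1.3, 1.39], [0.25, 2.4], [-1.5, 4.64], [0.08, 2.09], [-2.65, 2.65]. Speed limits (rad/s): [2.22, 2.22, 2.79, 2.79, 3.14, 3.14, 3.14].

### API

Orientations are given as a 3x3 rotation matrix whose columns are the frame's x, y, z axes.
In Python, from plant import env gives the robot as it stands.
- The arm moves only by the tool carry_out, never from a script. Its argument "deltas" is a list of rows, each an object with "delta_rot": the turn, a rotation vector about the tool's x, y, z in degrees, a list of three; "slide": the shift along the tool's x, y, z in mm, a list of three; "claw": the opening, from 0 (shut) to 1 (fully open). In form: [{"delta_rot": [wx, wy, wz], "slide": [tx, ty, tz], "claw": claw}, ...]. A call has 1 to 20 rows; each row shifts and turns the commanded pose from where the row before left it, along the tool's axes as they then stand; what a row does not reach is not made up. A row lasts 1/8 s, in which the tool goes at most 62.5 mm and 10.7 degrees, less where a joint would pass 70% of its speed; a pose out of reach is approached as far as the arm can. A call with a gripper value outside its range is refused whole. The fingers move at their own pace and stop on an object; "force" is the grip in N (left out, the last holds). Time passes only in rows, so rows that do not move let the fingers close. It gives the time, the measured TCP pose, the force, the opening and the grip force at its end, in the units of the state.
- env.read_state(): the state, without advancing time (a new reading comes with each control period).
- env.capture(name): name is "scene" or "top"; returns (picture, depth): 420x560x3 uint8, red, green, blue; 420x560 float32, m along the optical axis (not along the pixel's ray), 0 where there is no reading.
- env.camera_model(name): a dict with "vfov" (degrees; the focal length in pixels is half the picture's height over the tangent of half this angle, whatever the lens; pixels are square), "cx", "cy" (the principal point, pixels), "world_from_camera" (4x4, takes a point from camera to world coordinates). Camera axes: x right, y up, looking along -z (the intrinsics and any distortion apply to the point x, -y, -z); pixel columns grow to the right and rows downward; lengths in m; the calibration is good to about 2 mm. A picture is of the moment at which its call begins. camera_model takes no time and is no camera call.
- env.close_job(): hands the job in; it is judged then, once.
The state is a dict: "clock": time; "qpos": joint angles; "joint_vel": joint speeds; "joint_efforts": joint torques, N m; "tool_pos": TCP position; "tool_rot": TCP orientation; "force": force on the tool from outside, world axes, zero at the start; "ft_torque": the same for the moment, N m; "gripper_width": opening from 0.0 (shut) to 1.0 (fully open); "grip_force": force on a finger pad.
Only numpy, scipy, OpenCV 4.12 (cv2) and the standard library are available. Lean on these libraries where they do the work, as an engineer would, in place of code of your own. Each camera call takes 0.05 s, during which the arm holds its last target. There are 200 camera calls.

### The job

Three identical closed white bottles stand on the bench: one is still full, the other two are nearly empty, and only their weight tells them apart. Find the full one by feel and stand it upright in the free part of the pulled-out steel tray, next to the beaker; then press the release lever at the front of the tray, push the tray fully home until it stops, and let the lever spring back up so that the tray is locked in. Leave the two nearly empty bottles standing upright on the bench, keep the beaker standing in the tray, and do not tip anything or shift the jug.

Things in the scene. Friction and masses are not known exactly. Their poses are not given: they have to be found in the camera images.
- bottle_1: white opaque bottle, closed screw cap, 191 mm tall, 69 mm diameter; shoulder from 145 to 170 mm, cap 34 mm diameter from 170 to 191 mm up: grip the cap from above, fingertips at 171 mm or higher. One of bottle_1..3 is full (0.5 to 0.72 kg), two nearly empty (0.07 to 0.14 kg); they look alike, in any order. Origin: centre of its foot, z up the bottle
- bottle_2: white opaque bottle, closed screw cap, 191 mm tall, 69 mm diameter; shoulder from 145 to 170 mm, cap 34 mm diameter from 170 to 191 mm up: grip the cap from above, fingertips at 171 mm or higher. One of bottle_1..3 is full (0.5 to 0.72 kg), two nearly empty (0.07 to 0.14 kg); they look alike, in any order. Origin: centre of its foot, z up the bottle
- bottle_3: white opaque bottle, closed screw cap, 191 mm tall, 69 mm diameter; shoulder from 145 to 170 mm, cap 34 mm diameter from 170 to 191 mm up: grip the cap from above, fingertips at 171 mm or higher. One of bottle_1..3 is full (0.5 to 0.72 kg), two nearly empty (0.07 to 0.14 kg); they look alike, in any order. Origin: centre of its foot, z up the bottle
- beaker: clear plastic beaker, 69 mm diameter, 111 mm tall, 60 g, standing in the tray somewhere along its length (tray y from -85 to +85 mm), so that there is room for a bottle on at least one side of it. Origin: centre of its foot
- jug: translucent plastic jug, 129 x 191 mm, 203 mm tall, standing behind the bottles; leave it alone. Origin: centre of its foot
- tray_dock: open-topped grey sheet-steel dock fixed on the bench, 134 mm deep (x) x 290 mm wide (y), walls 79 mm high on three sides, open to its -x side, where the tray comes out. Origin: centre of its underside on the bench; its x axis points the way the tray is pushed home, y along its width
- tray_floor (a point): middle of the steel tray's inner floor, 42 mm above the bench; axes as the dock's; travels with the tray. Inside 109 mm deep (x) x 244 mm wide (y), walls 27 mm high, wire rail up to 48 mm above the floor. A black latch housing, 64 mm wide, 0 to 30 mm above floor level, stands out at mid front: its front face is 87.5 mm from this point towards -x
- lever_pad (a point): pressing point on top of the release lever's ribbed steel pad (50 mm square) in front of the black latch housing; 36 mm above the bench at rest, 15.5 mm in front of the housing's face; axes as the tray's. Press it straight down with closed fingertips, keep it down and push along the tray's +x: the fingertips then bear on the housing's face
- tray (a joint): tray position, m: 0.115 = fully pulled out (locked there at the start), 0 = fully home against the stop. Slides with about 2 N of friction; a pawl blocks it at full extension unless the lever is down
- release_lever (a joint): lever angle, rad: 0 = up (locked when the tray is fully out or home), 0.115 = down at its stop (pad 7 mm lower). Spring: 2 N at the pad starts it, 5 N holds it down; above 0.09 the pawl is clear. Let go between the ends, the pawl rides on the lock bar (about 0.086) and the tray can be pushed on; within 3 mm of home it drops in and the lever comes up when not held
There are look-alikes about, which are no part of the job. Leave any pink or purple look-alike of the beaker alone.

How it is judged:
On the way, in this order (a step that is already met when the one before it is completed fails the run):
1. the full bottle (it weighs on the tray with over 3.5 N) stands in the pulled-out tray and is let go (((x of bottle_1 in the frame of tray_floor between -0.03 and 0.03 m and y of bottle_1 in the frame of tray_floor between -0.1 and 0.1 m and z of bottle_1 in the frame of tray_floor between -0.006 and 0.008 m and angle between bottle_1's own z axis and vertical below 0.1 rad and contact force between bottle_1 and tray_dock above 3.5 N and contact force between the fingers and bottle_1 below 0.3 N) or (x of bottle_2 in the frame of tray_floor between -0.03 and 0.03 m and y of bottle_2 in the frame of tray_floor between -0.1 and 0.1 m and z of bottle_2 in the frame of tray_floor between -0.006 and 0.008 m and angle between bottle_2's own z axis and vertical below 0.1 rad and contact force between bottle_2 and tray_dock above 3.5 N and contact force between the fingers and bottle_2 below 0.3 N) or (x of bottle_3 in the frame of tray_floor between -0.03 and 0.03 m and y of bottle_3 in the frame of tray_floor between -0.1 and 0.1 m and z of bottle_3 in the frame of tray_floor between -0.006 and 0.008 m and angle between bottle_3's own z axis and vertical below 0.1 rad and contact force between bottle_3 and tray_dock above 3.5 N and contact force between the fingers and bottle_3 below 0.3 N)) and value of joint tray above 0.1 m), for 0.3 s.
2. the tray is fully home and its lever is up (value of joint tray below 0.006 m and value of joint release_lever below 0.03 rad), for 0.2 s.
At the end, for the whole second after the job is handed in: The full bottle (over 3.5 N on the tray) stands upright (within 0.1 rad) in the tray, released; the tray is home within 6 mm, its lever up (under 0.03 rad); the beaker stands in the tray, the two light bottles upright on the bench; the jug within 30 mm of its place; all at rest (all of step 2 and ((x of bottle_1 in the frame of tray_floor between -0.03 and 0.03 m and y of bottle_1 in the frame of tray_floor between -0.1 and 0.1 m and z of bottle_1 in the frame of tray_floor between -0.006 and 0.008 m and angle between each of bottle_1, bottle_2, bottle_3's own z axis and vertical below 0.1 rad and contact force between bottle_1 and tray_dock above 3.5 N and contact force between the fingers and bottle_1 below 0.3 N and linear speed of each of bottle_1, bottle_2, bottle_3 below 0.02 m/s and height (world z) of bottle_2 between -0.01 and 0.01 m and height (world z) of bottle_3 between -0.01 and 0.01 m) or (x of bottle_2 in the frame of tray_floor between -0.03 and 0.03 m and y of bottle_2 in the frame of tray_floor between -0.1 and 0.1 m and z of bottle_2 in the frame of tray_floor between -0.006 and 0.008 m and angle between each of bottle_2, bottle_1, bottle_3's own z axis and vertical below 0.1 rad and contact force between bottle_2 and tray_dock above 3.5 N and contact force between the fingers and bottle_2 below 0.3 N and linear speed of each of bottle_2, bottle_1, bottle_3 below 0.02 m/s and height (world z) of bottle_1 between -0.01 and 0.01 m and height (world z) of bottle_3 between -0.01 and 0.01 m) or (x of bottle_3 in the frame of tray_floor between -0.03 and 0.03 m and y of bottle_3 in the frame of tray_floor between -0.1 and 0.1 m and z of bottle_3 in the frame of tray_floor between -0.006 and 0.008 m and angle between each of bottle_3, bottle_1, bottle_2's own z axis and vertical below 0.1 rad and contact force between bottle_3 and tray_dock above 3.5 N and contact force between the fingers and bottle_3 below 0.3 N and linear speed of each of bottle_3, bottle_1, bottle_2 below 0.02 m/s and height (world z) of bottle_1 between -0.01 and 0.01 m and height (world z) of bottle_2 between -0.01 and 0.01 m)) and x of beaker in the frame of tray_floor between -0.03 and 0.03 m and y of beaker in the frame of tray_floor between -0.1 and 0.1 m and z of beaker in the frame of tray_floor between -0.006 and 0.008 m and angle between beaker's own z axis and vertical below 0.1 rad and linear speed of beaker below 0.02 m/s and distance of jug from where it was at the start of the episode below 0.03 m); the robot touches nothing.
It fails at once if a bottle, the beaker or the jug is tipped by more than 0.5 rad (angle between any of bottle_1, bottle_2, bottle_3, beaker, jug's own z axis and vertical above 0.5 rad).
It fails at once if the jug is shifted by more than 30 mm (distance of jug from where it was at the start of the episode above 0.03 m).
It also fails if it takes over 72 s, if anything falls off the work surface, if the arm or the gripper's body presses on something with over 40 N, if the wrist force passes 120 N, or if a joint passes its speed limit or range.

## Working session

There is one attempt and no reset: what is moved stays moved. The work goes in short steps, Python scripts to look and compute and a tool call to move; the robot and the scene stay as the last step left them, time stands still between calls to the robot, and variables do not carry over. Pictures are saved under pics/ and viewed, at most 10 in all, crops included, and the job is handed in when it is done.

Besides the shell and the picture viewer there is one more tool, called by a JSON object that holds its "fn" and its "kwargs", one argument or row to a line. carry_out: Moves the arm, as the interface text tells. Its arguments: {"type":"object","properties":{"deltas":{"type":"array","items":{"type":"object","properties":{"delta_rot":{"type":"array","items":{"type":"number"}},"slide":{"type":"array","items":{"type":"number"}},"claw":{"type":"number"}}}},"force":{"type":"number"}},"required":["deltas"]}

```bash
mkdir -p pics; cat > h.py <<'E'
import numpy as np, cv2
from plant import env
def pts(name,dep):
    m=env.camera_model(name); h,w=dep.shape
    f=h/2/np.tan(np.radians(m["vfov"])/2)
    v,u=np.mgrid[:h,:w]
    P=np.stack([(u-m["cx"])/f*dep,-(v-m["cy"])/f*dep,-dep,np.ones_like(dep)],-1)
    return (P@np.array(m["world_from_camera"]).T)[...,:3]
E
python3 - <<'E'
from h import *
for n in("scene","top"):
    p,d=env.capture(n); np.savez(n+".npz",p=p,d=d)
    cv2.imwrite(f"pics/{n}0.png",p[...,::-1]); m=env.camera_model(n); print(n,m)
s=env.read_state(); print(s)
E
```

```text
scene {'vfov': 42.44934524745323, 'cx': 276.6228251874019, 'cy': 220.28252555750035, 'world_from_camera': array([[ 0.8796528 ,  0.36417637, -0.30591914,  0.11223822],
       [-0.47543244,  0.6553967 , -0.58687236, -0.96401296],
       [-0.01322664,  0.6616878 ,  0.7496628 ,  1.21897401],
       [ 0.        ,  0.        ,  0.        ,  1.        ]])}
top {'vfov': 47.49487541492404, 'cx': 280.26992413438944, 'cy': 208.95748100195217, 'world_from_camera': array([[ 0.4587598 ,  0.69186135, -0.55755477, -0.40110274],
       [-0.88853326,  0.36209093, -0.28177792, -0.52134079],
       [ 0.00693427,  0.62467434,  0.78085458,  1.42602421],
       [ 0.        ,  0.        ,  0.        ,  1.        ]])}
{'clock': 0.1, 'qpos': array([-1.40818626,  0.33383321,  0.03990348,  1.46621132, -0.01342493,
        1.34331386, -0.05849419]), 'joint_vel': array([ 0.0009375 , -0.00090841,  0.00043986, -0.00308306, -0.000471  ,
       -0.0007061 , -0.00021073]), 'joint_efforts': array([ 4.17326271e-03, -6.57820272e+01,  1.34010427e+00, -4.04708719e+01,
       -5.97350858e-02,  4.09179332e-02,  4.28622650e-05]), 'tool_pos': array([0.16815008, 0.62736418, 0.18973928]), 'tool_rot': array([[-9.65911601e-01,  2.58871947e-01, -3.05300916e-04],
       [ 2.58872113e-01,  9.65910490e-01, -1.46795390e-03],
       [-8.51187281e-05, -1.49694760e-03, -9.99998876e-01]]), 'force': array([-0.20219613, -0.47479157, -0.03352729]), 'ft_torque': array([ 0.00671429,  0.05426396, -0.01546604]), 'grip_force': 0.0, 'gripper_width': 0.9994702985939655}
```

View pics/scene0.png

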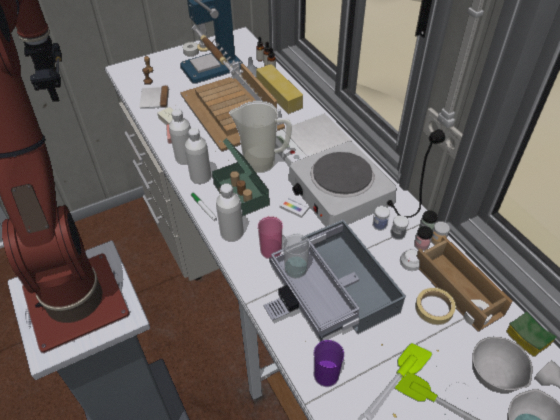

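View pics/top0.png

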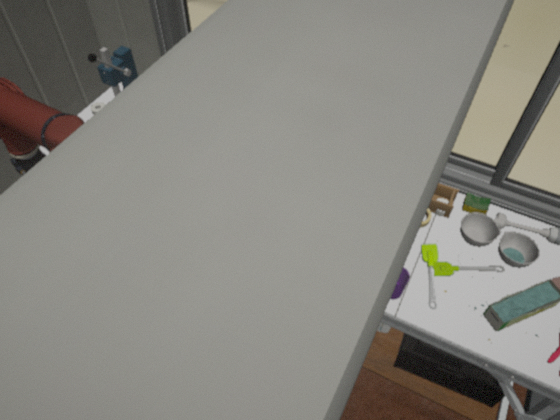

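The scene view shows three bottles (caps ~(178,117), (195,135), (227,190)) and the clear beaker in the tray at (296,253). The pink tumbler (270,237) and purple one (328,362) are look-alikes. The lever pad is at ~(277,308). The top view is mostly blocked by an overhead slab.

```bash
cat >> h.py <<'E'
def ray(name,u,v,z):
    m=env.camera_model(name); f=210/np.tan(np.radians(m["vfov"])/2); T=np.array(m["world_from_camera"])
    r=T[:3,:3]@np.array([(u-m["cx"])/f,-(v-m["cy"])/f,-1]); o=T[:3,3]
    return o+r*(z-o[2])/r[2]
E
python3 - <<'E'
from h import *
z=np.load("top.npz"); P=pts("top",z["d"]); 
for u,v in((300,100),(100,250),(250,300),(450,30),(330,395),(440,120),(200,50)): print("slab",u,v,P[v,u].round(3),z["d"][v,u])
z=np.load("scene.npz"); d=z["d"];P=pts("scene",d)
for u,v in((178,117),(195,135),(227,190),(180,145),(199,165),(231,220),(277,308),(290,297),(250,330),(296,238),(320,290),(350,280),(260,108),(270,222),(344,170),(240,180)): print(u,v,P[v,u].round(3))
p=z["p"]
im=cv2.resize(p[200:340,210:410],(800,560),interpolation=cv2.INTER_CUBIC); cv2.imwrite("pics/tray.png",im[...,::-1])
# caps: points of height 172..197 near bottle, tabulated
Z=P[...,2]
for (u,v) in((178,117),(195,135),(227,190)):
    w=(slice(v-14,v+14),slice(u-14,u+14)); Q=P[w].reshape(-1,3); 
    t=Q[(Q[:,2]>.186)&(Q[:,2]<.197)]; print("cap",len(t),t.mean(0).round(4),t.min(0).round(3),t.max(0).round(3))
    w=(slice(v-10,v+75),slice(u-25,u+30)); Q=P[w].reshape(-1,3); c=t.mean(0)
    b=Q[(Q[:,2]>.03)&(Q[:,2]<.14)&(np.hypot(*(Q[:,:2]-c[:2]).T)<.05)]
    A=np.c_[2*b[:,:2],np.ones(len(b))]; s=np.linalg.lstsq(A,(b[:,:2]**2).sum(1),rcond=None)[0]; print(" body",len(b),s[:2].round(4),np.sqrt(s[2]+s[0]**2+s[1]**2).round(4))
E
```

```text
slab 300 100 [-0.349 -0.498  1.381] 0.07121404
slab 100 250 [-0.383 -0.489  1.38 ] 0.05500372
slab 250 300 [-0.401 -0.521  1.426] 0.0
slab 450 30 [-0.32  -0.513  1.381] 0.08286992
slab 330 395 [-0.401 -0.521  1.426] 0.0
slab 440 120 [-0.343 -0.518  1.38 ] 0.06885575
slab 200 50 [-0.345 -0.478  1.38 ] 0.079336695
178 117 [0.471 0.367 0.184]
195 135 [0.482 0.257 0.189]
227 190 [0.467 0.001 0.19 ]
180 145 [0.458 0.361 0.082]
199 165 [0.474 0.24  0.085]
231 220 [ 0.459 -0.025  0.099]
277 308 [ 0.453 -0.302  0.038]
290 297 [ 0.488 -0.308  0.071]
250 330 [ 0.443 -0.127 -0.33 ]
296 238 [ 0.569 -0.195  0.137]
320 290 [ 0.576 -0.31   0.042]
350 280 [ 0.674 -0.308  0.017]
260 108 [0.714 0.288 0.18 ]
270 222 [ 0.553 -0.079  0.093]
344 170 [0.853 0.006 0.082]
240 180 [0.571 0.157 0.045]
cap 64 [0.4723 0.3738 0.1903] [0.456 0.283 0.186] [0.488 0.4   0.196]
 body 406 [0.4701 0.3799] 0.0286
cap 66 [0.4819 0.2721 0.19  ] [0.467 0.256 0.186] [0.498 0.291 0.195]
 body 595 [0.4817 0.272 ] 0.0311
cap 91 [0.4676 0.0085 0.1903] [ 0.451 -0.007  0.186] [0.483 0.028 0.196]
 body 649 [0.4685 0.009 ] 0.0326
```

View pics/tray.png

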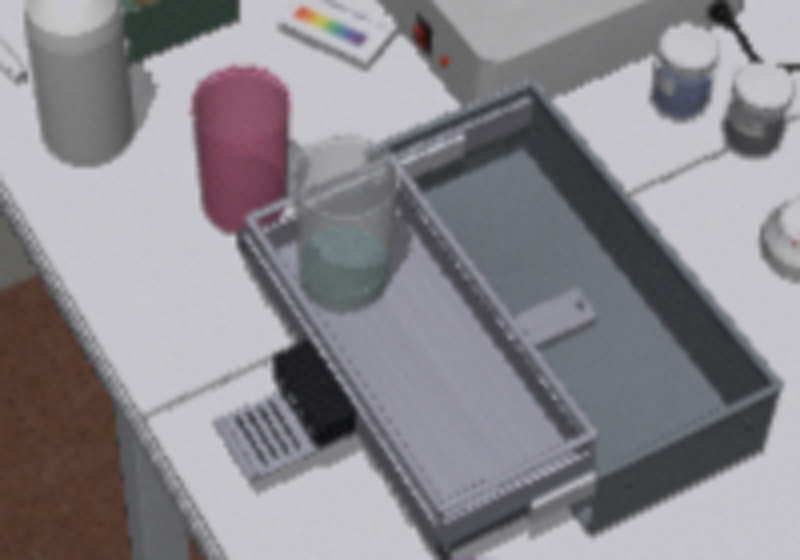

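```bash
python3 - <<'E'
from h import *
C=lambda x,y,z: ray("scene",x/4-.4+210,y/4-.4+200,z)
c=[C(*q,.090) for q in((245,222),(398,165),(595,440),(443,518))]
for q in c: print(q.round(4))
c=np.array(c)[:,:2]; print("ctr",c.mean(0),"sides",np.linalg.norm(np.roll(c,-1,0)-c,axis=1).round(3))
y=(c[0]-c[3]+c[1]-c[2]); print("yaw of y-axis (deg from +y)",np.degrees(np.arctan2(-y[0],y[1])))
D=[C(*q,.079) for q in((530,85),(778,383))]; print("dock back corners",np.round(D,4), np.linalg.norm(D[0]-D[1])); v=(D[0]-D[1]); print("yaw",np.degrees(np.arctan2(-v[0],v[1])), "mid",(D[0]+D[1])/2)
print("beaker rim",C(348,172,.153).round(4),"foot",C(343,278,.044).round(4))
L=[C(*q,.036) for q in((213,425),(276,392),(258,478))]; print("lever corners(+y front,+y rear,-y front)",np.round(L,4))
print("housing front bottom edge/top", C(276,352,.072).round(4),C(315,415,.072).round(4), C(305,345,.072).round(4))
print("pad ctr",C(272,432,.036).round(4))
z=np.load("scene.npz");P=pts("scene",z["d"])
Q=P[290:325,262:290].reshape(-1,3); Q=Q[(Q[:,2]>.028)&(Q[:,2]<.044)]; print("pad pts",len(Q),Q.mean(0).round(4),Q.min(0).round(3),Q.max(0).round(3)); 
print(cv2.minAreaRect((Q[:,:2]*1000).astype(np.float32)))
Q=P[225:340,265:365].reshape(-1,3); Q=Q[(Q[:,2]>.036)&(Q[:,2]<.046)&(Q[:,0]>.51)&(Q[:,0]<.64)]; print("floor",cv2.minAreaRect((Q[:,:2]*1000).astype(np.float32)),len(Q))
Q=P[225:360,210:420].reshape(-1,3); Q=Q[(Q[:,2]>.05)&(Q[:,2]<.095)&(Q[:,1]<-.13)&(Q[:,0]>.5)]; print("all",cv2.minAreaRect((Q[:,:2]*1000).astype(np.float32)),len(Q))
# jug extents, others
for n,w in(("jug",(slice(90,170),slice(230,295))),("pink",(slice(215,258),slice(258,284)))):
    Q=P[w].reshape(-1,3);Q=Q[Q[:,2]>.06]; print(n,Q.min(0).round(3),Q.max(0).round(3))
E
```

```text
[ 0.5014 -0.1805  0.09  ]
[ 0.6143 -0.1876  0.09  ]
[ 0.6089 -0.4306  0.09  ]
[ 0.5002 -0.432   0.09  ]
ctr [ 0.55619656 -0.30768844] sides [0.113 0.243 0.109 0.252]
yaw of y-axis (deg from +y) -0.7674341350550041
dock back corners [[ 0.7369 -0.1626  0.079 ]
 [ 0.7368 -0.446   0.079 ]] 0.2833843688473655
yaw -0.02773594874525505 mid [ 0.736849  -0.3043242  0.079    ]
beaker rim [ 0.5556 -0.2205  0.153 ] foot [ 0.5526 -0.2223  0.044 ]
lever corners(+y front,+y rear,-y front) [[ 0.4251 -0.278   0.036 ]
 [ 0.4724 -0.2755  0.036 ]
 [ 0.4319 -0.3263  0.036 ]]
housing front bottom edge/top [ 0.4759 -0.2699  0.072 ] [ 0.4746 -0.3231  0.072 ] [ 0.4946 -0.2742  0.072 ]
pad ctr [ 0.4557 -0.3008  0.036 ]
pad pts 325 [ 0.4494 -0.3017  0.0365] [ 0.424 -0.329  0.029] [ 0.474 -0.273  0.042]
((449.6288757324219, -301.2343444824219), (54.4168815612793, 48.888187408447266), 87.92086029052734)
floor ((574.115478515625, -260.5544738769531), (374.86053466796875, 124.15534973144531), 89.60502624511719) 2069
all ((710.5404663085938, -325.6361083984375), (390.2740173339844, 421.051513671875), 89.99962615966797) 3239
jug [ 0.112 -0.964  0.06 ] [0.937 0.532 1.219]
pink [ 0.112 -0.964  0.06 ] [ 0.573 -0.069  1.219]
```

{"fn": "carry_out", "kwargs": {
  "deltas": [
    {"delta_rot": [0,0,-7.5],"slide": [0,0,-35],"claw": 1},
    {"delta_rot": [0,0,-7.5],"slide": [0,0,-35],"claw": 1},
    {"slide": [-30,-25,0],"claw": 1},
    {"slide": [-30,-25,0],"claw": 1},
    {"slide": [-30,-25,0],"claw": 1},
    {"slide": [-30,-25,0],"claw": 1},
    {"slide": [-30,-25,0],"claw": 1},
    {"slide": [-30,-25,0],"claw": 1},
    {"slide": [-30,-25,0],"claw": 1},
    {"slide": [-30,-25,0],"claw": 1},
    {"slide": [-30,-25,0],"claw": 1},
    {"slide": [-30,-22,0],"claw": 1},
    {"slide": [0,0,0],"claw": 1},
    {"slide": [0,0,0],"claw": 1}
  ],
  "force": 25
}}

```text
invalid input at $.deltas[2]: expected keys delta_rot, slide, claw
```

{"fn": "carry_out", "kwargs": {
  "deltas": [
    {"delta_rot": [0,0,-7.5],"slide": [0,0,-35],"claw": 1},
    {"delta_rot": [0,0,-7.5],"slide": [0,0,-35],"claw": 1},
    {"delta_rot": [0,0,0],"slide": [-30,-25,0],"claw": 1},
    {"delta_rot": [0,0,0],"slide": [-30,-25,0],"claw": 1},
    {"delta_rot": [0,0,0],"slide": [-30,-25,0],"claw": 1},
    {"delta_rot": [0,0,0],"slide": [-30,-25,0],"claw": 1},
    {"delta_rot": [0,0,0],"slide": [-30,-25,0],"claw": 1},
    {"delta_rot": [0,0,0],"slide": [-30,-25,0],"claw": 1},
    {"delta_rot": [0,0,0],"slide": [-30,-25,0],"claw": 1},
    {"delta_rot": [0,0,0],"slide": [-30,-25,0],"claw": 1},
    {"delta_rot": [0,0,0],"slide": [-30,-25,0],"claw": 1},
    {"delta_rot": [0,0,0],"slide": [-30,-22,0],"claw": 1},
    {"delta_rot": [0,0,0],"slide": [0,0,0],"claw": 1},
    {"delta_rot": [0,0,0],"slide": [0,0,0],"claw": 1}
  ],
  "force": 25
}}

```text
clock: 1.85
tool_pos: [0.4675, 0.3813, 0.2602]
tool_rot: [[-1.0, -0.0, -0.001], [-0.0, 1.0, -0.0], [0.001, -0.0, -1.0]]
force: [-1.5, -0.2, 0.1]
gripper_width: 1.001
grip_force: 0.0
```

{"fn": "carry_out", "kwargs": {
  "deltas": [
    {"delta_rot": [0,0,0],"slide": [-4,0,25],"claw": 1},
    {"delta_rot": [0,0,0],"slide": [0,0,30],"claw": 1},
    {"delta_rot": [0,0,0],"slide": [0,0,20],"claw": 1},
    {"delta_rot": [0,0,0],"slide": [0,0,11],"claw": 1},
    {"delta_rot": [0,0,0],"slide": [0,0,0],"claw": 1},
    {"delta_rot": [0,0,0],"slide": [0,0,0],"claw": 0.6},
    {"delta_rot": [0,0,0],"slide": [0,0,0],"claw": 0.4},
    {"delta_rot": [0,0,0],"slide": [0,0,0],"claw": 0.2},
    {"delta_rot": [0,0,0],"slide": [0,0,0],"claw": 0.2},
    {"delta_rot": [0,0,0],"slide": [0,0,0],"claw": 0.2},
    {"delta_rot": [0,0,0],"slide": [0,0,0],"claw": 0.2},
    {"delta_rot": [0,0,0],"slide": [0,0,0],"claw": 0.2}
  ],
  "force": 25
}}

```text
clock: 3.35
tool_pos: [0.4722, 0.3808, 0.1745]
tool_rot: [[-1.0, 0.0, -0.0], [0.0, 1.0, -0.0], [0.0, -0.0, -1.0]]
force: [-0.2, 0.4, 0.7]
gripper_width: 0.287
grip_force: 0.0
```

{"fn": "carry_out", "kwargs": {
  "deltas": [
    {"delta_rot": [0,0,0],"slide": [0,0,-5],"claw": 0.2},
    {"delta_rot": [0,0,0],"slide": [0,0,-5],"claw": 0.2},
    {"delta_rot": [0,0,0],"slide": [0,0,-5],"claw": 0.2},
    {"delta_rot": [0,0,0],"slide": [0,0,0],"claw": 0.2},
    {"delta_rot": [0,0,0],"slide": [0,0,0],"claw": 0.2},
    {"delta_rot": [0,0,0],"slide": [0,0,0],"claw": 0.2},
    {"delta_rot": [0,0,0],"slide": [0,0,0],"claw": 0.2}
  ]
}}

```text
clock: 4.22
tool_pos: [0.4722, 0.3807, 0.1894]
tool_rot: [[-1.0, 0.0, -0.0], [0.0, 1.0, -0.0], [0.0, -0.0, -1.0]]
force: [0.5, -0.0, -0.0]
gripper_width: 0.2
grip_force: 0.0
```

The fingers closed past the cap's width, so I'll look.

```bash
python3 - <<'E'
from h import *
p,d=env.capture("scene"); np.savez("s1.npz",p=p,d=d)
cv2.imwrite("pics/a1.png",cv2.resize(p[60:210,110:310],(800,600),interpolation=cv2.INTER_CUBIC)[...,::-1])
E
```

```text
(no output)
```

View pics/a1.png

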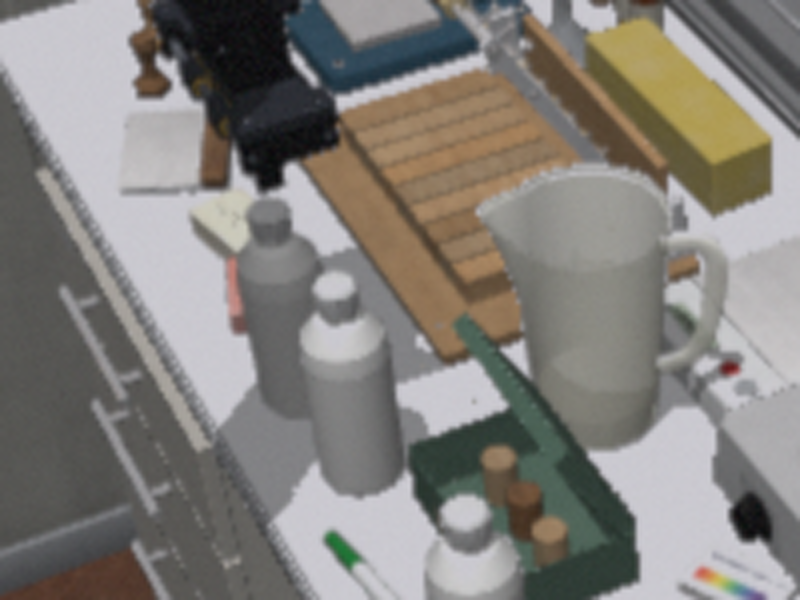

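```bash
python3 - <<'E'
from h import *
z=np.load("s1.npz"); P=pts("scene",z["d"])
print("cap A", ray("scene",176.6,111.4,.191), "B",ray("scene",110+335/4-.4,60+283/4-.4,.191),"C",ray("scene",110+467/4-.4,60+508/4-.4,.191))
for v in range(92,126,2): print(v,[tuple(P[v,u].round(3)) for u in(174,176,178,180)])
m=env.camera_model("scene");T=np.linalg.inv(m["world_from_camera"]);f=210/np.tan(np.radians(m["vfov"])/2)
for q in((.472,.381,.189),(.472,.381,.191),(.472,.3607,.191)):
    c=T@np.r_[q,1]; print(m["cx"]+f*c[0]/-c[2], m["cy"]-f*c[1]/-c[2])
E
```

```text
cap A [0.47477808 0.38679286 0.191     ] B [0.4847156  0.27601565 0.191     ] C [0.47100364 0.01262963 0.191     ]
92 [(np.float64(0.451), np.float64(0.287), np.float64(0.333)), (np.float64(0.456), np.float64(0.284), np.float64(0.332)), (np.float64(0.462), np.float64(0.288), np.float64(0.327)), (np.float64(0.467), np.float64(0.285), np.float64(0.328))]
94 [(np.float64(0.449), np.float64(0.283), np.float64(0.329)), (np.float64(0.455), np.float64(0.286), np.float64(0.325)), (np.float64(0.46), np.float64(0.284), np.float64(0.324)), (np.float64(0.468), np.float64(0.29), np.float64(0.317))]
96 [(np.float64(0.449), np.float64(0.287), np.float64(0.32)), (np.float64(0.455), np.float64(0.288), np.float64(0.317)), (np.float64(0.462), np.float64(0.296), np.float64(0.309)), (np.float64(0.468), np.float64(0.294), np.float64(0.309))]
98 [(np.float64(0.449), np.float64(0.291), np.float64(0.31)), (np.float64(0.455), np.float64(0.293), np.float64(0.307)), (np.float64(0.461), np.float64(0.292), np.float64(0.305)), (np.float64(0.466), np.float64(0.293), np.float64(0.303))]
100 [(np.float64(0.448), np.f
[... 2511 characters left out ...]
0.469), np.float64(0.369), np.float64(0.172)), (np.float64(0.476), np.float64(0.372), np.float64(0.167))]
122 [(np.float64(0.459), np.float64(0.382), np.float64(0.159)), (np.float64(0.464), np.float64(0.375), np.float64(0.162)), (np.float64(0.469), np.float64(0.373), np.float64(0.162)), (np.float64(0.474), np.float64(0.368), np.float64(0.163))]
124 [(np.float64(0.456), np.float64(0.375), np.float64(0.157)), (np.float64(0.463), np.float64(0.378), np.float64(0.153)), (np.float64(0.466), np.float64(0.363), np.float64(0.162)), (np.float64(0.473), np.float64(0.368), np.float64(0.156))]
176.5443886387042 113.20437892894554
176.44597557729048 112.67976797745172
178.87352859606227 116.24531169955489
```

The reported TCP z runs about 28 mm below the visible fingertips, which sit at z≈0.218 just above cap A at pixel (176,111). So the fingers closed above the cap. I'll reopen and go lower. Open fingers clear the shoulder, and the width at closing will confirm the grip.

{"fn": "carry_out", "kwargs": {
  "deltas": [
    {"delta_rot": [0,0,0],"slide": [0,0,0],"claw": 1},
    {"delta_rot": [0,0,0],"slide": [0,0,0],"claw": 1},
    {"delta_rot": [0,0,0],"slide": [0,0,0],"claw": 1},
    {"delta_rot": [0,0,0],"slide": [0,0,0],"claw": 1},
    {"delta_rot": [0,0,0],"slide": [0,2,14],"claw": 1},
    {"delta_rot": [0,0,0],"slide": [0,0,14],"claw": 1},
    {"delta_rot": [0,0,0],"slide": [0,0,10],"claw": 1},
    {"delta_rot": [0,0,0],"slide": [0,0,0],"claw": 1},
    {"delta_rot": [0,0,0],"slide": [0,0,0],"claw": 0.6},
    {"delta_rot": [0,0,0],"slide": [0,0,0],"claw": 0.5},
    {"delta_rot": [0,0,0],"slide": [0,0,0],"claw": 0.4},
    {"delta_rot": [0,0,0],"slide": [0,0,0],"claw": 0.3},
    {"delta_rot": [0,0,0],"slide": [0,0,0],"claw": 0.2},
    {"delta_rot": [0,0,0],"slide": [0,0,0],"claw": 0.2},
    {"delta_rot": [0,0,0],"slide": [0,0,0],"claw": 0.2}
  ],
  "force": 15
}}

```text
clock: 6.15
tool_pos: [0.4722, 0.3828, 0.1516]
tool_rot: [[-1.0, 0.0, -0.0], [0.0, 1.0, -0.0], [0.0, -0.0, -1.0]]
force: [-0.4, 0.0, -0.2]
gripper_width: 0.38
grip_force: 15.0
```

Width 0.38 (33 mm) means the cap is held. Now I'll lift and weigh it.

{"fn": "carry_out", "kwargs": {
  "deltas": [
    {"delta_rot": [0,0,0],"slide": [0,0,-4],"claw": 0.2},
    {"delta_rot": [0,0,0],"slide": [0,0,-5],"claw": 0.2},
    {"delta_rot": [0,0,0],"slide": [0,0,-6],"claw": 0.2},
    {"delta_rot": [0,0,0],"slide": [0,0,0],"claw": 0.2},
    {"delta_rot": [0,0,0],"slide": [0,0,0],"claw": 0.2},
    {"delta_rot": [0,0,0],"slide": [0,0,0],"claw": 0.2},
    {"delta_rot": [0,0,0],"slide": [0,0,0],"claw": 0.2}
  ],
  "force": 25
}}

```text
clock: 7.02
tool_pos: [0.4722, 0.3828, 0.1664]
tool_rot: [[-1.0, 0.0, -0.0], [0.0, 1.0, -0.0], [0.0, -0.0, -1.0]]
force: [-0.7, 0.2, -1.7]
gripper_width: 0.376
grip_force: 25.0
```

Light (~1.7 N). I'll set it down and go to the middle bottle.

{"fn": "carry_out", "kwargs": {
  "deltas": [
    {"delta_rot": [0,0,0],"slide": [0,0,6],"claw": 0.2},
    {"delta_rot": [0,0,0],"slide": [0,0,5],"claw": 0.2},
    {"delta_rot": [0,0,0],"slide": [0,0,4],"claw": 0.2},
    {"delta_rot": [0,0,0],"slide": [0,0,0],"claw": 0.2},
    {"delta_rot": [0,0,0],"slide": [0,0,0],"claw": 0.5},
    {"delta_rot": [0,0,0],"slide": [0,0,0],"claw": 1},
    {"delta_rot": [0,0,0],"slide": [0,0,0],"claw": 1},
    {"delta_rot": [0,0,0],"slide": [0,0,0],"claw": 1},
    {"delta_rot": [0,0,0],"slide": [0,0,-20],"claw": 1},
    {"delta_rot": [0,0,0],"slide": [0,0,-30],"claw": 1},
    {"delta_rot": [0,0,0],"slide": [0,0,-10],"claw": 1},
    {"delta_rot": [0,0,0],"slide": [-3,-27,0],"claw": 1},
    {"delta_rot": [0,0,0],"slide": [-3,-27,0],"claw": 1},
    {"delta_rot": [0,0,0],"slide": [-3,-27,0],"claw": 1},
    {"delta_rot": [0,0,0],"slide": [-2,-28,0],"claw": 1},
    {"delta_rot": [0,0,0],"slide": [0,0,0],"claw": 1},
    {"delta_rot": [0,0,0],"slide": [0,0,20],"claw": 1},
    {"delta_rot": [0,0,0],"slide": [0,0,25],"claw": 1},
    {"delta_rot": [0,0,0],"slide": [0,0,15],"claw": 1},
    {"delta_rot": [0,0,0],"slide": [0,0,0],"claw": 1}
  ],
  "force": 15
}}

```text
clock: 9.52
tool_pos: [0.4825, 0.2732, 0.1504]
tool_rot: [[-1.0, 0.0, -0.002], [0.0, 1.0, -0.001], [0.002, -0.001, -1.0]]
force: [0.1, 0.5, 1.4]
gripper_width: 0.998
grip_force: 0.0
```

{"fn": "carry_out", "kwargs": {
  "deltas": [
    {"delta_rot": [0,0,0],"slide": [0,0,0],"claw": 0.6},
    {"delta_rot": [0,0,0],"slide": [0,0,0],"claw": 0.5},
    {"delta_rot": [0,0,0],"slide": [0,0,0],"claw": 0.4},
    {"delta_rot": [0,0,0],"slide": [0,0,0],"claw": 0.3},
    {"delta_rot": [0,0,0],"slide": [0,0,0],"claw": 0.2},
    {"delta_rot": [0,0,0],"slide": [0,0,0],"claw": 0.2},
    {"delta_rot": [0,0,0],"slide": [0,0,0],"claw": 0.2}
  ],
  "force": 25
}}

```text
clock: 10.4
tool_pos: [0.4832, 0.2741, 0.1516]
tool_rot: [[-1.0, -0.0, 0.0], [-0.0, 1.0, 0.0], [-0.0, 0.0, -1.0]]
force: [0.2, 1.0, 0.8]
gripper_width: 0.379
grip_force: 25.0
```

{"fn": "carry_out", "kwargs": {
  "deltas": [
    {"delta_rot": [0,0,0],"slide": [0,0,-4],"claw": 0.2},
    {"delta_rot": [0,0,0],"slide": [0,0,-5],"claw": 0.2},
    {"delta_rot": [0,0,0],"slide": [0,0,-6],"claw": 0.2},
    {"delta_rot": [0,0,0],"slide": [0,0,0],"claw": 0.2},
    {"delta_rot": [0,0,0],"slide": [0,0,0],"claw": 0.2},
    {"delta_rot": [0,0,0],"slide": [0,0,0],"claw": 0.2},
    {"delta_rot": [0,0,0],"slide": [0,0,0],"claw": 0.2}
  ]
}}

```text
clock: 11.28
tool_pos: [0.4831, 0.2737, 0.1664]
tool_rot: [[-1.0, 0.0, -0.0], [0.0, 1.0, -0.0], [0.0, -0.0, -1.0]]
force: [0.1, -0.0, -5.8]
gripper_width: 0.372
grip_force: 25.0
```

5.8 N: this is the full one. I'll lift it high enough to clear bottle C and everything else, then carry it to the tray.

{"fn": "carry_out", "kwargs": {
  "deltas": [
    {"delta_rot": [0,0,0],"slide": [0,0,-10],"claw": 0.2},
    {"delta_rot": [0,0,0],"slide": [0,0,-20],"claw": 0.2},
    {"delta_rot": [0,0,0],"slide": [0,0,-30],"claw": 0.2},
    {"delta_rot": [0,0,0],"slide": [0,0,-35],"claw": 0.2},
    {"delta_rot": [0,0,0],"slide": [0,0,-35],"claw": 0.2},
    {"delta_rot": [0,0,0],"slide": [0,0,-35],"claw": 0.2},
    {"delta_rot": [0,0,0],"slide": [0,0,-25],"claw": 0.2},
    {"delta_rot": [0,0,0],"slide": [0,0,-15],"claw": 0.2},
    {"delta_rot": [0,0,0],"slide": [0,-10,0],"claw": 0.2},
    {"delta_rot": [0,0,0],"slide": [-2,-20,0],"claw": 0.2},
    {"delta_rot": [0,0,0],"slide": [-4,-30,0],"claw": 0.2},
    {"delta_rot": [0,0,0],"slide": [-4,-35,0],"claw": 0.2},
    {"delta_rot": [0,0,0],"slide": [-4,-35,0],"claw": 0.2},
    {"delta_rot": [0,0,0],"slide": [-4,-35,0],"claw": 0.2},
    {"delta_rot": [0,0,0],"slide": [-4,-35,0],"claw": 0.2},
    {"delta_rot": [0,0,0],"slide": [-4,-35,0],"claw": 0.2},
    {"delta_rot": [0,0,0],"slide": [-4,-35,0],"claw": 0.2}
  ],
  "force": 40
}}

```text
clock: 13.4
tool_pos: [0.5123, 0.0008, 0.3706]
tool_rot: [[-1.0, 0.002, -0.002], [0.002, 1.0, -0.0], [0.002, -0.0, -1.0]]
force: [0.0, 0.5, -6.1]
gripper_width: 0.367
grip_force: 40.0
```

{"fn": "carry_out", "kwargs": {
  "deltas": [
    {"delta_rot": [0,0,0],"slide": [-4,-35,0],"claw": 0.2},
    {"delta_rot": [0,0,0],"slide": [-4,-35,0],"claw": 0.2},
    {"delta_rot": [0,0,0],"slide": [-4,-35,0],"claw": 0.2},
    {"delta_rot": [0,0,0],"slide": [-4,-35,0],"claw": 0.2},
    {"delta_rot": [0,0,0],"slide": [-4,-35,0],"claw": 0.2},
    {"delta_rot": [0,0,0],"slide": [-4,-35,0],"claw": 0.2},
    {"delta_rot": [0,0,0],"slide": [-4,-35,0],"claw": 0.2},
    {"delta_rot": [0,0,0],"slide": [-4,-35,0],"claw": 0.2},
    {"delta_rot": [0,0,0],"slide": [-4,-30,0],"claw": 0.2},
    {"delta_rot": [0,0,0],"slide": [-3,-14,0],"claw": 0.2},
    {"delta_rot": [0,0,0],"slide": [0,-5,0],"claw": 0.2},
    {"delta_rot": [0,0,0],"slide": [0,0,0],"claw": 0.2},
    {"delta_rot": [0,0,0],"slide": [0,0,0],"claw": 0.2},
    {"delta_rot": [0,0,0],"slide": [0,0,0],"claw": 0.2}
  ]
}}

```text
clock: 15.15
tool_pos: [0.5525, -0.3243, 0.3718]
tool_rot: [[-1.0, -0.001, 0.001], [-0.001, 1.0, 0.0], [-0.001, 0.0, -1.0]]
force: [0.3, -0.4, -5.6]
gripper_width: 0.37
grip_force: 40.0
```

```bash
python3 - <<'E'
from h import *
p,d=env.capture("scene"); np.savez("s2.npz",p=p,d=d)
s=env.read_state(); print(s["tool_pos"],s["force"],s["gripper_width"],s["qpos"].round(2))
cv2.imwrite("pics/a2.png",cv2.resize(p[130:340,190:470],(800,600),interpolation=cv2.INTER_CUBIC)[...,::-1])
E
```

```text
[ 0.5524667  -0.32441547  0.3717713 ] [ 1.04111862  0.53200095 -5.55866726] 0.3695448628534031 [-0.09  0.35  0.8   1.19 -0.25  1.7   2.22]
```

View pics/a2.png

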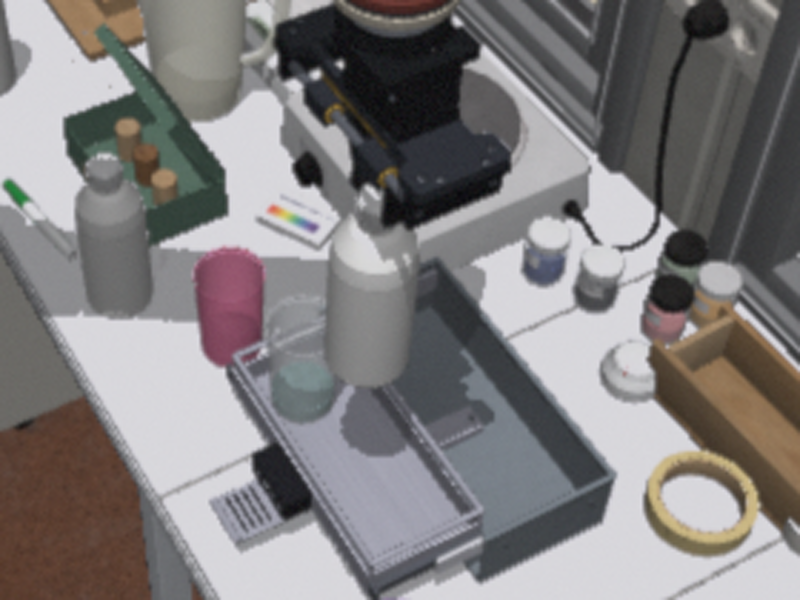

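The bottle hangs upright over the tray at crop pixel (370,290). I'll shift it to tray y≈-0.055 and lower it.

{"fn": "carry_out", "kwargs": {
  "deltas": [
    {"delta_rot": [0,0,0],"slide": [-3,-16,0],"claw": 0.2},
    {"delta_rot": [0,0,0],"slide": [-1,-16,0],"claw": 0.2},
    {"delta_rot": [0,0,0],"slide": [0,-4,10],"claw": 0.2},
    {"delta_rot": [0,0,0],"slide": [0,0,25],"claw": 0.2},
    {"delta_rot": [0,0,0],"slide": [0,0,30],"claw": 0.2},
    {"delta_rot": [0,0,0],"slide": [0,0,30],"claw": 0.2},
    {"delta_rot": [0,0,0],"slide": [0,0,30],"claw": 0.2},
    {"delta_rot": [0,0,0],"slide": [0,0,25],"claw": 0.2},
    {"delta_rot": [0,0,0],"slide": [0,0,13],"claw": 0.2},
    {"delta_rot": [0,0,0],"slide": [0,0,8],"claw": 0.2},
    {"delta_rot": [0,0,0],"slide": [0,0,0],"claw": 0.2},
    {"delta_rot": [0,0,0],"slide": [0,0,0],"claw": 0.2},
    {"delta_rot": [0,0,0],"slide": [0,0,0],"claw": 0.2}
  ]
}}

```text
clock: 16.82
tool_pos: [0.5565, -0.3615, 0.2013]
tool_rot: [[-1.0, 0.0, 0.001], [0.0, 1.0, -0.001], [-0.001, -0.001, -1.0]]
force: [0.4, 0.2, -6.5]
gripper_width: 0.37
grip_force: 40.0
```

{"fn": "carry_out", "kwargs": {
  "deltas": [
    {"delta_rot": [0,0,0],"slide": [0,0,3],"claw": 0.2},
    {"delta_rot": [0,0,0],"slide": [0,0,2],"claw": 0.2},
    {"delta_rot": [0,0,0],"slide": [0,0,2],"claw": 0.2},
    {"delta_rot": [0,0,0],"slide": [0,0,1],"claw": 0.2},
    {"delta_rot": [0,0,0],"slide": [0,0,0],"claw": 0.2},
    {"delta_rot": [0,0,0],"slide": [0,0,0],"claw": 0.2},
    {"delta_rot": [0,0,0],"slide": [0,0,0],"claw": 0.2}
  ]
}}

```text
clock: 17.7
tool_pos: [0.5568, -0.3613, 0.1936]
tool_rot: [[-1.0, -0.0, 0.002], [-0.0, 1.0, -0.0], [-0.002, -0.0, -1.0]]
force: [0.1, 2.3, 5.6]
gripper_width: 0.373
grip_force: 40.0
```

Contact felt at the expected height. I'll release, rise, and look.

{"fn": "carry_out", "kwargs": {
  "deltas": [
    {"delta_rot": [0,0,0],"slide": [0,0,-1],"claw": 0.37},
    {"delta_rot": [0,0,0],"slide": [0,0,0],"claw": 0.5},
    {"delta_rot": [0,0,0],"slide": [0,0,0],"claw": 1},
    {"delta_rot": [0,0,0],"slide": [0,0,0],"claw": 1},
    {"delta_rot": [0,0,0],"slide": [0,0,0],"claw": 1},
    {"delta_rot": [0,0,0],"slide": [0,0,0],"claw": 1},
    {"delta_rot": [0,0,0],"slide": [0,0,-20],"claw": 1},
    {"delta_rot": [0,0,0],"slide": [0,0,-40],"claw": 1},
    {"delta_rot": [0,0,0],"slide": [0,0,-40],"claw": 1},
    {"delta_rot": [0,0,0],"slide": [20,0,-10],"claw": 0.5},
    {"delta_rot": [0,0,0],"slide": [30,19,0],"claw": 0},
    {"delta_rot": [0,0,0],"slide": [30,19,0],"claw": 0},
    {"delta_rot": [0,0,0],"slide": [23,19,0],"claw": 0},
    {"delta_rot": [0,0,0],"slide": [0,0,0],"claw": 0},
    {"delta_rot": [0,0,0],"slide": [0,0,0],"claw": 0},
    {"delta_rot": [0,0,0],"slide": [0,0,0],"claw": 0},
    {"delta_rot": [0,0,0],"slide": [0,0,0],"claw": 0}
  ]
}}

```text
clock: 19.82
tool_pos: [0.4534, -0.3046, 0.3034]
tool_rot: [[-1.0, 0.001, -0.001], [0.001, 1.0, -0.001], [0.001, -0.001, -1.0]]
force: [0.3, 0.1, 0.7]
gripper_width: 0.173
grip_force: 0.0
```

```bash
python3 - <<'E'
from h import *
p,d=env.capture("scene"); np.savez("s3.npz",p=p,d=d)
s=env.read_state(); print(s["tool_pos"],s["force"],s["gripper_width"],s["qpos"].round(2))
cv2.imwrite("pics/a3.png",cv2.resize(p[190:340,220:420],(800,600),interpolation=cv2.INTER_CUBIC)[...,::-1])
E
```

```text
[ 0.45336521 -0.30452424  0.30335328] [0.56081517 0.09534109 0.55036633] 0.125191299843475 [-0.24  0.08  0.81  1.57 -0.06  1.52  2.15]
```

View pics/a3.png

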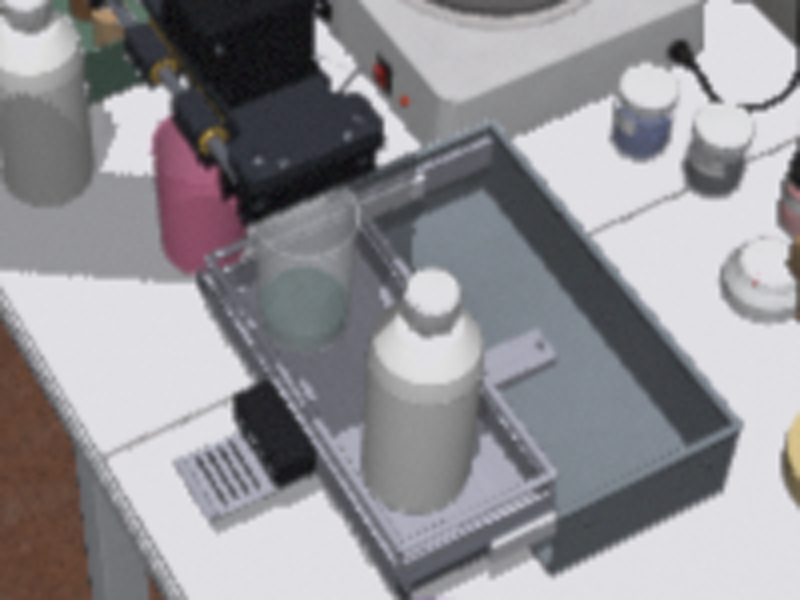

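The bottle stands in the tray (crop (425,400)) and the beaker still stands at (305,280). The lever is at (230,480). Now I'll go down to the lever by feel with shut fingers.

{"fn": "carry_out", "kwargs": {
  "deltas": [
    {"delta_rot": [0,0,0],"slide": [0,0,30],"claw": 0},
    {"delta_rot": [0,0,0],"slide": [0,0,40],"claw": 0},
    {"delta_rot": [0,0,0],"slide": [0,0,40],"claw": 0},
    {"delta_rot": [0,0,0],"slide": [0,0,40],"claw": 0},
    {"delta_rot": [0,0,0],"slide": [0,0,40],"claw": 0},
    {"delta_rot": [0,0,0],"slide": [0,0,30],"claw": 0},
    {"delta_rot": [0,0,0],"slide": [0,0,20],"claw": 0},
    {"delta_rot": [0,0,0],"slide": [0,0,15],"claw": 0},
    {"delta_rot": [0,0,0],"slide": [0,0,0],"claw": 0},
    {"delta_rot": [0,0,0],"slide": [0,0,0],"claw": 0},
    {"delta_rot": [0,0,0],"slide": [0,0,0],"claw": 0}
  ]
}}

```text
clock: 21.25
tool_pos: [0.4538, -0.3045, 0.0494]
tool_rot: [[-1.0, -0.0, 0.001], [-0.0, 1.0, -0.0], [-0.001, -0.0, -1.0]]
force: [-0.0, -0.0, 0.5]
gripper_width: 0.005
grip_force: 0.0
```

```bash
python3 - <<'E'
from h import *
p,d=env.capture("scene"); np.savez("s4.npz",p=p,d=d)
s=env.read_state(); print(s["tool_pos"],s["force"],s["gripper_width"],s["qpos"].round(2))
cv2.imwrite("pics/a4.png",cv2.resize(p[190:340,220:420],(800,600),interpolation=cv2.INTER_CUBIC)[...,::-1])
E
```

```text
[ 0.45372362 -0.3044336   0.04931515] [-0.36213894 -0.13362148  0.11514358] 0.0064481746070967705 [-0.15  0.3   0.77  1.91 -0.25  1.02  2.3 ]
```

View pics/a4.png

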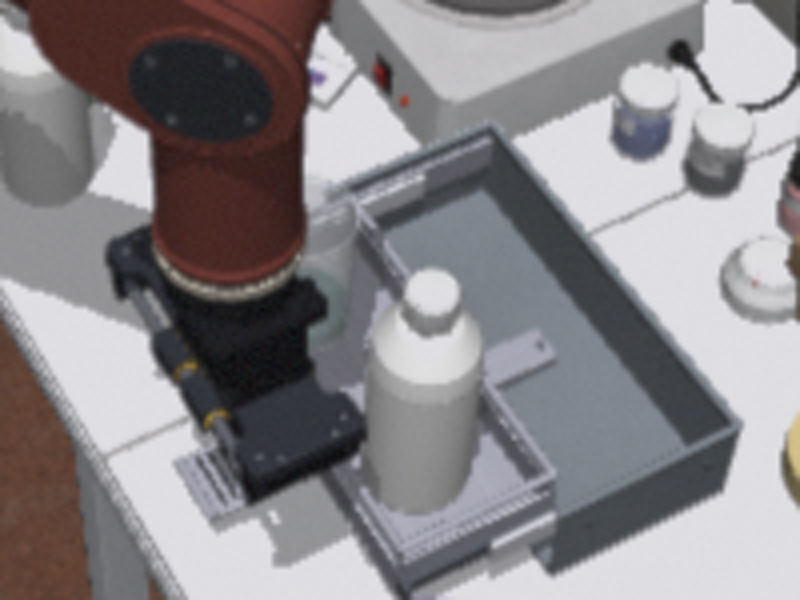

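{"fn": "carry_out", "kwargs": {
  "deltas": [
    {"delta_rot": [0,0,0],"slide": [0,0,6],"claw": 0},
    {"delta_rot": [0,0,0],"slide": [0,0,6],"claw": 0},
    {"delta_rot": [0,0,0],"slide": [0,0,5],"claw": 0},
    {"delta_rot": [0,0,0],"slide": [0,0,0],"claw": 0},
    {"delta_rot": [0,0,0],"slide": [0,0,0],"claw": 0}
  ]
}}

```text
clock: 21.92
tool_pos: [0.4532, -0.3043, 0.0316]
tool_rot: [[-1.0, 0.0, -0.0], [0.0, 1.0, -0.0], [0.0, -0.0, -1.0]]
force: [-0.4, -0.7, 0.9]
gripper_width: 0.004
grip_force: 0.0
```

{"fn": "carry_out", "kwargs": {
  "deltas": [
    {"delta_rot": [0,0,0],"slide": [0,0,7],"claw": 0},
    {"delta_rot": [0,0,0],"slide": [0,0,6],"claw": 0},
    {"delta_rot": [0,0,0],"slide": [0,0,5],"claw": 0},
    {"delta_rot": [0,0,0],"slide": [0,0,0],"claw": 0},
    {"delta_rot": [0,0,0],"slide": [0,0,0],"claw": 0}
  ]
}}

```text
clock: 22.55
tool_pos: [0.4532, -0.3043, 0.0136]
tool_rot: [[-1.0, 0.0, -0.0], [0.0, 1.0, -0.0], [0.0, -0.0, -1.0]]
force: [0.2, -0.7, -0.4]
gripper_width: 0.005
grip_force: 0.0
```

{"fn": "carry_out", "kwargs": {
  "deltas": [
    {"delta_rot": [0,0,0],"slide": [0,0,4],"claw": 0},
    {"delta_rot": [0,0,0],"slide": [0,0,3],"claw": 0},
    {"delta_rot": [0,0,0],"slide": [0,0,0],"claw": 0},
    {"delta_rot": [0,0,0],"slide": [0,0,0],"claw": 0}
  ]
}}

```text
clock: 23.05
tool_pos: [0.4532, -0.3042, 0.0066]
tool_rot: [[-1.0, 0.0, -0.0], [0.0, 1.0, -0.0], [0.0, -0.0, -1.0]]
force: [-0.1, 1.2, -0.1]
gripper_width: 0.007
grip_force: 0.0
```

{"fn": "carry_out", "kwargs": {
  "deltas": [
    {"delta_rot": [0,0,0],"slide": [0,0,2],"claw": 0},
    {"delta_rot": [0,0,0],"slide": [0,0,2],"claw": 0},
    {"delta_rot": [0,0,0],"slide": [0,0,0],"claw": 0},
    {"delta_rot": [0,0,0],"slide": [0,0,0],"claw": 0}
  ]
}}

```text
clock: 23.55
tool_pos: [0.4531, -0.3043, 0.0027]
tool_rot: [[-1.0, 0.0, -0.0], [0.0, 1.0, -0.0], [0.0, -0.0, -1.0]]
force: [-2.2, -0.0, 2.6]
gripper_width: 0.007
grip_force: 1.6
```

{"fn": "carry_out", "kwargs": {
  "deltas": [
    {"delta_rot": [0,0,0],"slide": [0,0,2],"claw": 0},
    {"delta_rot": [0,0,0],"slide": [0,0,1],"claw": 0},
    {"delta_rot": [0,0,0],"slide": [0,0,0],"claw": 0},
    {"delta_rot": [0,0,0],"slide": [0,0,0],"claw": 0}
  ]
}}

```text
clock: 24.05
tool_pos: [0.4533, -0.3043, -0.0004]
tool_rot: [[-1.0, -0.0, 0.0], [-0.0, 1.0, -0.0], [-0.0, -0.0, -1.0]]
force: [-1.4, 0.6, 3.8]
gripper_width: 0.006
grip_force: 2.3
```

Spring contact at reported z≈0.004. I'll press on to the stop.

{"fn": "carry_out", "kwargs": {
  "deltas": [
    {"delta_rot": [0,0,0],"slide": [0,0,2],"claw": 0},
    {"delta_rot": [0,0,0],"slide": [0,0,1],"claw": 0},
    {"delta_rot": [0,0,0],"slide": [0,0,0],"claw": 0},
    {"delta_rot": [0,0,0],"slide": [0,0,0],"claw": 0}
  ]
}}

```text
clock: 24.55
tool_pos: [0.4546, -0.3044, -0.0024]
tool_rot: [[-1.0, -0.0, 0.002], [-0.0, 1.0, -0.0], [-0.002, -0.0, -1.0]]
force: [-1.5, 2.6, 13.3]
gripper_width: 0.011
grip_force: 6.3
```

{"fn": "carry_out", "kwargs": {
  "deltas": [
    {"delta_rot": [0,0,0],"slide": [0,0,0.5],"claw": 0},
    {"delta_rot": [0,0,0],"slide": [0,0,0.5],"claw": 0},
    {"delta_rot": [0,0,0],"slide": [0,0,0],"claw": 0},
    {"delta_rot": [0,0,0],"slide": [0,0,0],"claw": 0}
  ]
}}

```text
clock: 25.05
tool_pos: [0.4553, -0.3044, -0.0028]
tool_rot: [[-1.0, -0.0, 0.004], [-0.0, 1.0, -0.0], [-0.004, -0.0, -1.0]]
force: [-1.2, 3.4, 18.3]
gripper_width: 0.005
grip_force: 9.4
```

The stop is firm at 18 N with the lever fully down. Now I'll push along +x gently.

{"fn": "carry_out", "kwargs": {
  "deltas": [
    {"delta_rot": [0,0,0],"slide": [-2,0,0],"claw": 0},
    {"delta_rot": [0,0,0],"slide": [-2,0,0],"claw": 0},
    {"delta_rot": [0,0,0],"slide": [-2,0,0],"claw": 0},
    {"delta_rot": [0,0,0],"slide": [-2,0,0],"claw": 0},
    {"delta_rot": [0,0,0],"slide": [-2,0,0],"claw": 0},
    {"delta_rot": [0,0,0],"slide": [-3,0,0],"claw": 0},
    {"delta_rot": [0,0,0],"slide": [-3,0,0],"claw": 0},
    {"delta_rot": [0,0,0],"slide": [-3,0,0],"claw": 0},
    {"delta_rot": [0,0,0],"slide": [-3,0,0],"claw": 0}
  ]
}}

```text
clock: 26.18
tool_pos: [0.4773, -0.3047, -0.0027]
tool_rot: [[-1.0, -0.0, 0.004], [-0.0, 1.0, -0.001], [-0.004, -0.001, -1.0]]
force: [-0.8, 1.7, 17.5]
gripper_width: 0.002
grip_force: 9.1
```

{"fn": "carry_out", "kwargs": {
  "deltas": [
    {"delta_rot": [0,0,0],"slide": [-4,0,0],"claw": 0},
    {"delta_rot": [0,0,0],"slide": [-4,0,0],"claw": 0},
    {"delta_rot": [0,0,0],"slide": [-5,0,0],"claw": 0},
    {"delta_rot": [0,0,0],"slide": [-5,0,0],"claw": 0},
    {"delta_rot": [0,0,0],"slide": [-5,0,0],"claw": 0},
    {"delta_rot": [0,0,0],"slide": [-5,0,0],"claw": 0},
    {"delta_rot": [0,0,0],"slide": [-5,0,0],"claw": 0},
    {"delta_rot": [0,0,0],"slide": [-5,0,0],"claw": 0},
    {"delta_rot": [0,0,0],"slide": [-5,0,0],"claw": 0},
    {"delta_rot": [0,0,0],"slide": [-5,0,0],"claw": 0},
    {"delta_rot": [0,0,0],"slide": [-5,0,0],"claw": 0},
    {"delta_rot": [0,0,0],"slide": [-5,0,0],"claw": 0},
    {"delta_rot": [0,0,0],"slide": [-5,0,0],"claw": 0},
    {"delta_rot": [0,0,0],"slide": [-4,0,0],"claw": 0},
    {"delta_rot": [0,0,0],"slide": [-3,0,0],"claw": 0}
  ]
}}

```text
clock: 28.05
tool_pos: [0.547, -0.3054, -0.0026]
tool_rot: [[-1.0, 0.0, 0.003], [0.0, 1.0, -0.002], [-0.003, -0.002, -1.0]]
force: [-1.3, 0.9, 15.5]
gripper_width: 0.007
grip_force: 8.1
```

```bash
python3 - <<'E'
from h import *
p,d=env.capture("scene"); np.savez("s5.npz",p=p,d=d)
s=env.read_state(); print(s["tool_pos"],s["force"],s["qpos"].round(2))
cv2.imwrite("pics/a5.png",cv2.resize(p[190:340,220:420],(800,600),interpolation=cv2.INTER_CUBIC)[...,::-1])
E
```

```text
[ 0.54749779 -0.30535757 -0.00252486] [-1.35520764 -0.8732196  13.99066382] [-0.09  0.53  0.68  1.75 -0.39  0.99  2.31]
```

View pics/a5.png

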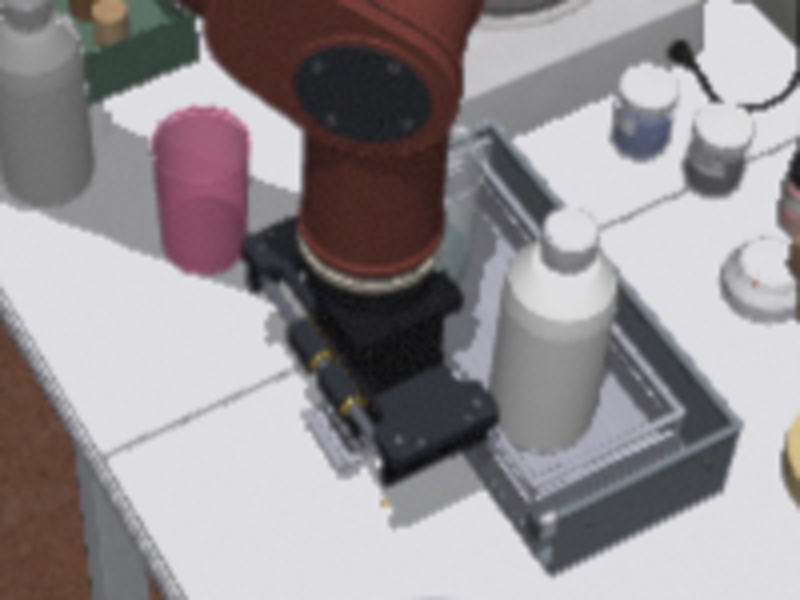

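The tray slides in with the bottle upright at (555,330). I'll push on slowly until the stop.

{"fn": "carry_out", "kwargs": {
  "deltas": [
    {"delta_rot": [0,0,0],"slide": [-3,0,0],"claw": 0},
    {"delta_rot": [0,0,0],"slide": [-3,0,0],"claw": 0},
    {"delta_rot": [0,0,0],"slide": [-3,0,0],"claw": 0},
    {"delta_rot": [0,0,0],"slide": [-3,0,0],"claw": 0},
    {"delta_rot": [0,0,0],"slide": [-3,0,0],"claw": 0},
    {"delta_rot": [0,0,0],"slide": [-2,0,0],"claw": 0},
    {"delta_rot": [0,0,0],"slide": [-2,0,0],"claw": 0},
    {"delta_rot": [0,0,0],"slide": [-2,0,0],"claw": 0},
    {"delta_rot": [0,0,0],"slide": [0,0,0],"claw": 0}
  ]
}}

```text
clock: 29.22
tool_pos: [0.5674, -0.3056, -0.0026]
tool_rot: [[-1.0, 0.0, 0.003], [0.0, 1.0, -0.002], [-0.003, -0.002, -1.0]]
force: [-3.6, 0.2, 16.6]
gripper_width: 0.008
grip_force: 8.3
```

{"fn": "carry_out", "kwargs": {
  "deltas": [
    {"delta_rot": [0,0,0],"slide": [-2,0,0],"claw": 0},
    {"delta_rot": [0,0,0],"slide": [-2,0,0],"claw": 0},
    {"delta_rot": [0,0,0],"slide": [0,0,0],"claw": 0},
    {"delta_rot": [0,0,0],"slide": [0,0,0],"claw": 0}
  ]
}}

```text
clock: 29.72
tool_pos: [0.5675, -0.3056, -0.0029]
tool_rot: [[-1.0, 0.002, -0.003], [0.002, 1.0, 0.0], [0.003, 0.0, -1.0]]
force: [-16.5, 2.8, 27.0]
gripper_width: 0.002
grip_force: 13.9
```

{"fn": "carry_out", "kwargs": {
  "deltas": [
    {"delta_rot": [0,0,0],"slide": [-2,0,0],"claw": 0},
    {"delta_rot": [0,0,0],"slide": [-1,0,0],"claw": 0},
    {"delta_rot": [0,0,0],"slide": [0,0,0],"claw": 0},
    {"delta_rot": [0,0,0],"slide": [0,0,0],"claw": 0}
  ]
}}

```text
clock: 30.22
tool_pos: [0.5676, -0.3056, -0.0032]
tool_rot: [[-1.0, 0.003, -0.008], [0.003, 1.0, 0.002], [0.008, 0.002, -1.0]]
force: [-24.9, 5.4, 32.4]
gripper_width: 0.007
grip_force: 18.2
```

Hard stop: x stays at 0.5675 while the force climbs. I'll ease off slightly and let the lever rise while keeping light forward pressure, then retreat.

{"fn": "carry_out", "kwargs": {
  "deltas": [
    {"delta_rot": [0,0,0],"slide": [3,0,0],"claw": 0},
    {"delta_rot": [0,0,0],"slide": [0,0,-3],"claw": 0},
    {"delta_rot": [0,0,0],"slide": [0,0,-3],"claw": 0},
    {"delta_rot": [0,0,0],"slide": [0,0,-3],"claw": 0},
    {"delta_rot": [0,0,0],"slide": [0,0,-3],"claw": 0},
    {"delta_rot": [0,0,0],"slide": [0,0,-3],"claw": 0},
    {"delta_rot": [0,0,0],"slide": [0,0,0],"claw": 0},
    {"delta_rot": [0,0,0],"slide": [5,0,-5],"claw": 0},
    {"delta_rot": [0,0,0],"slide": [20,0,-20],"claw": 0},
    {"delta_rot": [0,0,0],"slide": [20,0,-40],"claw": 0},
    {"delta_rot": [0,0,0],"slide": [20,0,-40],"claw": 0},
    {"delta_rot": [0,0,0],"slide": [20,0,-40],"claw": 0},
    {"delta_rot": [0,0,0],"slide": [20,0,-40],"claw": 0},
    {"delta_rot": [0,0,0],"slide": [0,30,-40],"claw": 0},
    {"delta_rot": [0,0,0],"slide": [0,40,-20],"claw": 0},
    {"delta_rot": [0,0,0],"slide": [0,40,0],"claw": 0},
    {"delta_rot": [0,0,0],"slide": [0,40,0],"claw": 0},
    {"delta_rot": [0,0,0],"slide": [0,0,0],"claw": 0},
    {"delta_rot": [0,0,0],"slide": [0,0,0],"claw": 0}
  ]
}}

```text
clock: 32.6
tool_pos: [0.4649, -0.155, 0.2557]
tool_rot: [[-1.0, 0.001, 0.0], [0.001, 1.0, 0.0], [-0.0, 0.0, -1.0]]
force: [-0.3, -0.7, 0.0]
gripper_width: 0.01
grip_force: 0.0
```

```bash
python3 - <<'E'
from h import *
p,d=env.capture("scene"); np.savez("s6.npz",p=p,d=d); P=pts("scene",d)
s=env.read_state(); print(s["tool_pos"],s["force"],s["qpos"].round(2))
cv2.imwrite("pics/a6.png",cv2.resize(p[100:340,130:450],(800,600),interpolation=cv2.INTER_CUBIC)[...,::-1])
Q=P[200:330,270:400].reshape(-1,3); Q=Q[(abs(Q[:,0]-.566)<.025)&(abs(Q[:,1]+.304)<.026)&(Q[:,2]>.02)&(Q[:,2]<.05)]; print("pad",len(Q),Q.mean(0),np.percentile(Q,[2,50,98],axis=0).round(4))
z=np.load("s3.npz")["d"]; Q=pts("scene",z)[200:330,250:400].reshape(-1,3); Q=Q[(abs(Q[:,0]-.452)<.025)&(abs(Q[:,1]+.304)<.026)&(Q[:,2]>.02)&(Q[:,2]<.05)]; print("pad before",len(Q),np.percentile(Q,[2,50,98],axis=0).round(4))
E
```

```text
[ 0.46485074 -0.15544905  0.25565652] [-0.2243585   1.20932204 -0.55779151] [-0.46 -0.06  0.67  1.77  0.04  1.43  1.77]
pad 304 [ 0.56578672 -0.30350071  0.03688612] [[ 0.5419 -0.3269  0.0317]
 [ 0.566  -0.3031  0.0365]
 [ 0.5885 -0.2789  0.0463]]
pad before 305 [[ 0.4278 -0.3254  0.031 ]
 [ 0.4508 -0.3024  0.0362]
 [ 0.4736 -0.28    0.0426]]
```

View pics/a6.png

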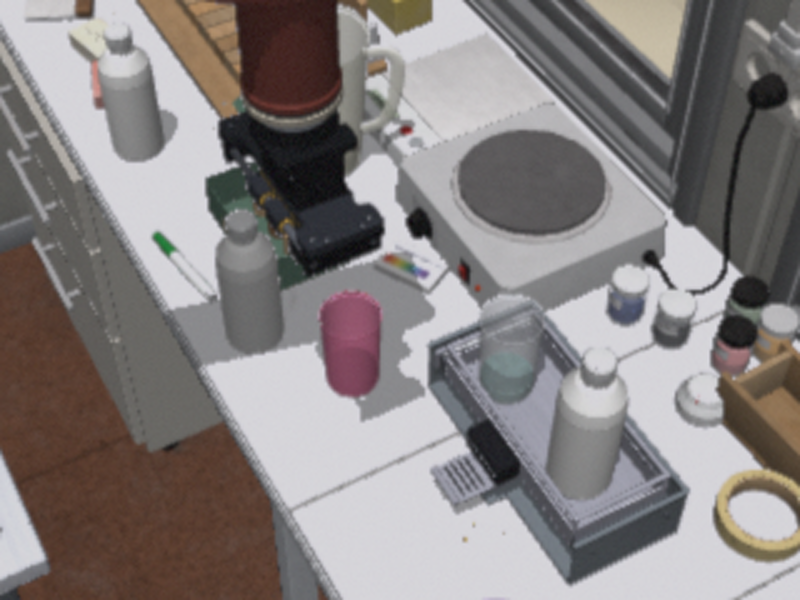

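The tray is home with the pad back at its rest height of 36 mm, moved 115 mm in. Bottle and beaker stand in the tray, and both light bottles stand on the bench at (133,110) and (250,290).

```bash
python3 -c "
from plant import env
print(env.close_job())"
```

```text
the job is handed in; nothing more can be done
None
```

The job is handed in after about 33 s of robot time, with no verdict returned: the full bottle (5.8 N by feel) stands in the tray beside the beaker, the tray is pushed home with its lever back up, and the two other bottles stand upright on the bench; I weighed only one of those (1.7 N).

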